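# Scoop a charge of glass and hold it over the casting mould

## Robot

A 7-joint arm with a two-finger parallel gripper is mounted at the origin on the work surface. World frame = base frame: x ahead of the robot, y to its left, z up, the work surface at z = 0. Lengths are in m, angles in rad, forces in N, time in s.
With the tool pointing down it reaches from about 0.425 to 0.925 m from the base axis. Payload 6.8 kg.
Tool frame: the origin (TCP) lies at the very end of the fingers, on their centre line; the grasp point (between the pads) lies 19 mm behind it (grip_point_offset is the distance from the TCP to the grasp point, in m); z points along the fingers, y is the line along which they close (so a half turn about z gives the same grasp; the last joint's range is limited). The gripper opens to 85 mm and grips with 20 to 120 N. Pads are 22 mm wide; open, the fingers measure 114 mm over their backs; the gripper's body (76 mm by 85 mm) begins 54 mm behind the grasp point. The pads swing forward as they close: fully open they stand 13 mm farther back than shut.
Start: joints at [-1.401, 0.477, 0.022, 1.555, -0.011, 1.109, -0.083], TCP at [0.185, 0.649, 0.231] pointing down, gripper open.
Joint ranges: [-2.96, 2.96], [-0.34, 2.1], [-1.41, 1.46], [0.24, 2.44], [-1.37, 4.51], [0.17, 1.92], [-2.96, 2.96]. Speed limits (rad/s): [2.39, 2.39, 3.14, 3.14, 3.14, 3.14, 3.14].

## Interface

Orientations are given as a unit quaternion [w, x, y, z].
In Python, from station import * gives the robot as it stands.
- The arm moves only by the tool carry_out, never from a script. Its argument "rows" is text: rows parted by semicolons, each of 4 numbers parted by spaces: the shift along the world's x, y, z in mm, then the turn about the world's z in degrees. In form: dx dy dz yaw; .... A call has 1 to 10 rows; each row shifts and turns the commanded pose from where the row before left it; what a row does not reach is not made up. A row lasts 1/8 s, in which the tool goes at most 62.5 mm and 10.7 degrees, less where a joint would pass 70% of its speed; a pose out of reach is approached as far as the arm can. A call is refused whole if a number of a shift passes 62.5 or a number of a turn 10.7, either way. A call with a gripper value outside its range is refused whole. "claw" is the finger opening in mm, from 0 to 85.4, set as the call begins (left out, the last holds). The fingers move at their own pace and stop on an object; "force" is the grip in N (left out, the last holds). Time passes only in rows, so rows that do not move let the fingers close. It gives the time, the measured TCP pose, the force, the opening and the grip force at its end, in the units of the state.
- get_obs(): the state, without advancing time (a new reading comes with each control period).
- read_camera(name): name is "scene" or "top" or "wrist"; returns a dict with "img" (384x512x3 uint8, blue, green, red), "fov_y" (degrees; the focal length in pixels is half the picture's height over the tangent of half this angle, whatever the lens; pixels are square), "cx", "cy" (the principal point, pixels), "world_to_cam" (4x4, takes a point from world to camera coordinates). Camera axes: x right, y up, looking along -z (the intrinsics and any distortion apply to the point x, -y, -z); pixel columns grow to the right and rows downward; lengths in m; the calibration is good to about 2 mm. A picture is of the moment at which its call begins. There is no depth.
- hand_in(): hands the job in; it is judged then, once.
Trained networks look in the newest picture that a camera, given by its name, has taken for a name from the list of things; names that differ only in an ending like _2 or _b are one class to them, and where a whole thing is asked for, a point or a joint stands for the part that bears it (a point fixed in the world has none). Each returns a list of dicts, best first, with "confidence" (0 to 1); they miss things now and then, are a little off and sometimes report something else, mostly with a low value. They report only what shows in the picture. A call takes as long as a camera call. They do not tell look-alikes from the thing itself.
- recognise(camera, thing): "centre" ([column, row] in pixels, amid what is visible of it).
- outline_of(camera, thing): "pixels" (384x512 bool, what is visible of it) and "centre" ([column, row] in pixels, amid what is visible of it).
- place_of(camera, thing): "centre" ([column, row] in pixels: a listed point, or the origin of a listed thing).
The state is a dict: "t": time; "q": joint angles; "joint_vel": joint speeds; "joint_torque": joint torques, N m; "eef_pos": TCP position; "tool_rot": TCP orientation; "contact_force": force on the tool from outside, world axes, zero at the start; "torque": the same for the moment, N m; "gripper_width": opening from 0.0 (shut) to 1.0 (fully open); "grasp_force": force on a finger pad.
Only numpy, scipy, OpenCV 4.12 (cv2) and the standard library are available. Lean on these libraries where they do the work, as an engineer would, in place of code of your own. Each camera call takes 0.05 s, during which the arm holds its last target. There are 200 camera calls.

## Task

With the hand scoop, scoop at least four of the six glass nuggets out of the metal tray (do not touch the nuggets with the fingers; any left over stay in the tray), and carry them in the scoop over the top of the steel pipe rail to the plaster casting mould. Finish holding the loaded scoop still and level above the mould's opening, centred on it and lined up lengthwise with it, its underside about 2 cm above the rim: do not tip it, put it down or let go, and the program ends while holding. Bump neither the rail nor the mould, and leave the other things on the bench where they are.

Things in the scene. Friction and masses are not known exactly. Their poses are not given: they have to be found in the camera images.
- scoop: Steel hand scoop, about 0.22 kg (0.15 to 0.29), standing on its flat pan. Origin: centre of the pan's underside; x points out of the pan's open front (lip), z up. Pan 100 mm (x) by 96 mm (y), flat floor 2 mm thick; side walls 30 mm high, 3 mm thick, ending 28 mm short of the lip; back wall (x = -50 mm) 40 mm high. A stem on the back wall carries a handle above the pan.
- scoop_grip (a point): Middle of the scoop's straight wooden handle, 95 mm straight above the scoop's origin. The handle runs along the scoop's x right above the pan: 100 mm long, 20 mm wide (y), 24 mm tall, from 83 to 107 mm above the underside. Grip it from above across its width, near its middle.
- scoop_pan (a point): Middle of the scoop's pan, 10 mm straight above the scoop's origin.
- tray: Open aluminium tray, fixed to the bench, 230 mm (x) by 120 mm (y) outside, 40 mm high, walls and floor 5 mm thick (inside 220 by 110 mm). Origin: centre of its underside; x along its length, pointing roughly away from the robot. The nuggets start in its far half (x from 10 to 100 mm); its near half is empty, so the scoop can be set down in there.
- mould: Plaster casting mould, fixed to the bench: open-topped block 170 mm (x, its length) by 140 mm (y), 60 mm high, walls and floor 18 mm thick, two dark steel bands around it. Origin: centre of its underside.
- mould_rim (a point): Centre of the mould's opening at rim height (60 mm above the bench).
- rail: Dark steel pipe rail on two posts, fixed to the bench between the tray and the mould: 320 mm long (its x, roughly away from the robot), 30 mm wide, feet 55 mm wide, top 140 mm above the bench. Origin: under its middle, on the bench.
- nugget0: Rounded lump of clear green glass, a double cone 24 mm across and 14 mm thick with flat 8 to 10 mm ends, 13 g, smooth and slippery. Origin: its centre.
- nugget1: Rounded lump of clear green glass, a double cone 24 mm across and 14 mm thick with flat 8 to 10 mm ends, 13 g, smooth and slippery. Origin: its centre.
- nugget2: Rounded lump of clear green glass, a double cone 24 mm across and 14 mm thick with flat 8 to 10 mm ends, 13 g, smooth and slippery. Origin: its centre.
- nugget3: Rounded lump of clear green glass, a double cone 24 mm across and 14 mm thick with flat 8 to 10 mm ends, 13 g, smooth and slippery. Origin: its centre.
- nugget4: Rounded lump of clear green glass, a double cone 24 mm across and 14 mm thick with flat 8 to 10 mm ends, 13 g, smooth and slippery. Origin: its centre.
- nugget5: Rounded lump of clear green glass, a double cone 24 mm across and 14 mm thick with flat 8 to 10 mm ends, 13 g, smooth and slippery. Origin: its centre.
- bottle: Bystander: clear plastic squeeze bottle, 60 mm across, 170 mm high. Origin: centre of its underside.
- vase: Bystander: dark blue glass vase, 84 mm across, 125 mm high. Origin: centre of its underside.
- jar: Bystander: amber glass jar with a steel cap, 64 mm across, 85 mm high. Origin: centre of its underside.
- block: Bystander: round wooden shaping block 72 mm across and 50 mm high with a stick handle that reaches 140 mm out along its -x. Origin: centre of the block's underside.
- tweezers: Bystander: steel tweezers lying flat, 180 mm long (x), 8 mm high. Origin: underside, near the middle.
- shears: Bystander: dark steel hand shears lying flat, about 200 mm long (x), 13 mm high. Origin: underside at the pivot.
Mind the look-alikes: they are no part of the job. Leave any red or turquoise look-alike of the scoop alone.

How it is judged:
On the way, in this order (a step that is already met when the one before it is completed fails the run):
1. at least four nuggets lie in the scoop and the scoop is lifted out of the tray (underside more than 70 mm above the bench) ((distance between each of nugget0, nugget1, nugget2, nugget3 and scoop_pan below 0.062 m or distance between each of nugget0, nugget1, nugget2, nugget4 and scoop_pan below 0.062 m or distance between each of nugget0, nugget1, nugget2, nugget5 and scoop_pan below 0.062 m or distance between each of nugget0, nugget1, nugget3, nugget4 and scoop_pan below 0.062 m or distance between each of nugget0, nugget1, nugget3, nugget5 and scoop_pan below 0.062 m or distance between each of nugget0, nugget1, nugget4, nugget5 and scoop_pan below 0.062 m or distance between each of nugget0, nugget2, nugget3, nugget4 and scoop_pan below 0.062 m or distance between each of nugget0, nugget2, nugget3, nugget5 and scoop_pan below 0.062 m or distance between each of nugget0, nugget2, nugget4, nugget5 and scoop_pan below 0.062 m or distance between each of nugget0, nugget3, nugget4, nugget5 and scoop_pan below 0.062 m or distance between each of nugget1, nugget2, nugget3, nugget4 and scoop_pan below 0.062 m or distance between each of nugget1, nugget2, nugget3, nugget5 and scoop_pan below 0.062 m or distance between each of nugget1, nugget2, nugget4, nugget5 and scoop_pan below 0.062 m or distance between each of nugget1, nugget3, nugget4, nugget5 and scoop_pan below 0.062 m or distance between each of nugget2, nugget3, nugget4, nugget5 and scoop_pan below 0.062 m) and height (world z) of scoop above 0.07 m), for 0.2 s.
2. the loaded scoop passes over the top of the rail ((distance between each of nugget0, nugget1, nugget2, nugget3 and scoop_pan below 0.062 m or distance between each of nugget0, nugget1, nugget2, nugget4 and scoop_pan below 0.062 m or distance between each of nugget0, nugget1, nugget2, nugget5 and scoop_pan below 0.062 m or distance between each of nugget0, nugget1, nugget3, nugget4 and scoop_pan below 0.062 m or distance between each of nugget0, nugget1, nugget3, nugget5 and scoop_pan below 0.062 m or distance between each of nugget0, nugget1, nugget4, nugget5 and scoop_pan below 0.062 m or distance between each of nugget0, nugget2, nugget3, nugget4 and scoop_pan below 0.062 m or distance between each of nugget0, nugget2, nugget3, nugget5 and scoop_pan below 0.062 m or distance between each of nugget0, nugget2, nugget4, nugget5 and scoop_pan below 0.062 m or distance between each of nugget0, nugget3, nugget4, nugget5 and scoop_pan below 0.062 m or distance between each of nugget1, nugget2, nugget3, nugget4 and scoop_pan below 0.062 m or distance between each of nugget1, nugget2, nugget3, nugget5 and scoop_pan below 0.062 m or distance between each of nugget1, nugget2, nugget4, nugget5 and scoop_pan below 0.062 m or distance between each of nugget1, nugget3, nugget4, nugget5 and scoop_pan below 0.062 m or distance between each of nugget2, nugget3, nugget4, nugget5 and scoop_pan below 0.062 m) and height (world z) of scoop above 0.14 m and y of scoop in the frame of rail between -0.06 and 0.06 m and x of scoop in the frame of rail between -0.17 and 0.17 m), for 0.02 s.
At the end, for the whole second after the job is handed in: Gripper holds the scoop still, level within 0.2 rad, underside 6 to 40 mm above the mould rim, within 18 mm of its centre, lengthwise within 0.2 rad (either way round), not touching; at least four nuggets in the scoop, the others in the tray ((distance between each of nugget0, nugget1, nugget2, nugget3 and scoop_pan below 0.062 m or distance between each of nugget0, nugget1, nugget2, nugget4 and scoop_pan below 0.062 m or distance between each of nugget0, nugget1, nugget2, nugget5 and scoop_pan below 0.062 m or distance between each of nugget0, nugget1, nugget3, nugget4 and scoop_pan below 0.062 m or distance between each of nugget0, nugget1, nugget3, nugget5 and scoop_pan below 0.062 m or distance between each of nugget0, nugget1, nugget4, nugget5 and scoop_pan below 0.062 m or distance between each of nugget0, nugget2, nugget3, nugget4 and scoop_pan below 0.062 m or distance between each of nugget0, nugget2, nugget3, nugget5 and scoop_pan below 0.062 m or distance between each of nugget0, nugget2, nugget4, nugget5 and scoop_pan below 0.062 m or distance between each of nugget0, nugget3, nugget4, nugget5 and scoop_pan below 0.062 m or distance between each of nugget1, nugget2, nugget3, nugget4 and scoop_pan below 0.062 m or distance between each of nugget1, nugget2, nugget3, nugget5 and scoop_pan below 0.062 m or distance between each of nugget1, nugget2, nugget4, nugget5 and scoop_pan below 0.062 m or distance between each of nugget1, nugget3, nugget4, nugget5 and scoop_pan below 0.062 m or distance between each of nugget2, nugget3, nugget4, nugget5 and scoop_pan below 0.062 m) and z of scoop in the frame of mould_rim between 0.006 and 0.04 m and horizontal distance between scoop and mould_rim below 0.018 m and angle between the x axis of scoop and the x axis of mould, either way round below 0.2 rad and angle between scoop's own z axis and vertical below 0.2 rad and linear speed of scoop below 0.02 m/s and contact force between scoop and mould below 0.2 N and contact force between the fingers and scoop above 1 N and (distance between nugget0 and scoop_pan below 0.062 m or (x of nugget0 in the frame of tray between -0.115 and 0.115 m and y of nugget0 in the frame of tray between -0.06 and 0.06 m and height (world z) of nugget0 below 0.045 m)) and (distance between nugget1 and scoop_pan below 0.062 m or (x of nugget1 in the frame of tray between -0.115 and 0.115 m and y of nugget1 in the frame of tray between -0.06 and 0.06 m and height (world z) of nugget1 below 0.045 m)) and (distance between nugget2 and scoop_pan below 0.062 m or (x of nugget2 in the frame of tray between -0.115 and 0.115 m and y of nugget2 in the frame of tray between -0.06 and 0.06 m and height (world z) of nugget2 below 0.045 m)) and (distance between nugget3 and scoop_pan below 0.062 m or (x of nugget3 in the frame of tray between -0.115 and 0.115 m and y of nugget3 in the frame of tray between -0.06 and 0.06 m and height (world z) of nugget3 below 0.045 m)) and (distance between nugget4 and scoop_pan below 0.062 m or (x of nugget4 in the frame of tray between -0.115 and 0.115 m and y of nugget4 in the frame of tray between -0.06 and 0.06 m and height (world z) of nugget4 below 0.045 m)) and (distance between nugget5 and scoop_pan below 0.062 m or (x of nugget5 in the frame of tray between -0.115 and 0.115 m and y of nugget5 in the frame of tray between -0.06 and 0.06 m and height (world z) of nugget5 below 0.045 m))); the arm keeps its last pose, push and grip.
It fails at once if the fingers touch a nugget (contact force between the fingers and nugget0 above 0.5 N or contact force between the fingers and nugget1 above 0.5 N or contact force between the fingers and nugget2 above 0.5 N or contact force between the fingers and nugget3 above 0.5 N or contact force between the fingers and nugget4 above 0.5 N or contact force between the fingers and nugget5 above 0.5 N).
It fails at once if the scoop bumps the mould (contact force between scoop and mould above 2 N).
It fails at once if the scoop or arm bumps the rail (contact force between any of scoop, the arm and rail above 2 N).
It fails at once if another thing on the bench is shifted by more than 30 mm (distance of any of bottle, vase, jar, block, tweezers, shears from where it was at the start of the episode above 0.03 m).
It also fails if it takes over 61 s, if anything falls off the work surface, if the arm or the gripper's body presses on something with over 40 N, if the wrist force passes 120 N, or if a joint passes its speed limit or range.

## Working session

There is one attempt and no reset: what is moved stays moved. The work goes in short steps, Python scripts to look and compute and a tool call to move; the robot and the scene stay as the last step left them, time stands still between calls to the robot, and variables do not carry over. Pictures are saved under pics/ and viewed, at most 10 in all, crops included, and the job is handed in when it is done.

Besides the shell and the picture viewer there is one more tool, called after "Emit:" as name(argument=value, ...), one argument or row to a line, values as JSON. carry_out: Moves the arm, as the interface text tells. Its arguments: {"type":"object","properties":{"rows":{"type":"string"},"claw":{"type":"number"},"force":{"type":"number"}},"required":["rows"]}

```bash
mkdir -p pics
cat > h.py <<'E'
from station import *
import numpy as np, cv2
def snap(n):
    c=read_camera(n); return c
def ray(c,px):
    f=c["img"].shape[0]/2/np.tan(np.radians(c["fov_y"])/2)
    M=np.array(c["world_to_cam"]); R=M[:3,:3]; t=M[:3,3]
    d=R.T@np.array([(px[0]-c["cx"])/f,-(px[1]-c["cy"])/f,-1]); return -R.T@t,d/np.linalg.norm(d)
def at_z(c,px,z):
    o,d=ray(c,px); return o+d*(z-o[2])/d[2]
def tri(rs):
    A=np.zeros((3,3));b=np.zeros(3)
    for o,d in rs:
        P=np.eye(3)-np.outer(d,d);A+=P;b+=P@o
    x=np.linalg.solve(A,b); return x,[float(np.linalg.norm((np.eye(3)-np.outer(d,d))@(x-o))) for o,d in rs]
def proj(c,p):
    f=c["img"].shape[0]/2/np.tan(np.radians(c["fov_y"])/2)
    M=np.array(c["world_to_cam"]); q=M[:3,:3]@np.array(p)+M[:3,3]
    return np.array([c["cx"]+f*q[0]/-q[2],c["cy"]-f*q[1]/-q[2]])
E
python3 - <<'E'
from h import *
np.set_printoptions(precision=3,suppress=True)
o=get_obs();print(o["t"],o["eef_pos"],o["tool_rot"],o["gripper_width"])
for n in ["scene","top","wrist"]:
    c=snap(n);cv2.imwrite(f"pics/a_{n}.png",c["img"]);print(n,c["fov_y"],c["cx"],c["cy"],ray(c,(256,192)), [k for k in c])
    if n=="wrist":continue
    for th in ["scoop","scoop_grip","scoop_pan","tray","mould","mould_rim","rail","nugget0"]:
        r=place_of(n,th)
        print(th,[(np.round(x["centre"],1),round(x["confidence"],2)) for x in r])
c1=cv2.imread("pics/a_scene.png");c2=cv2.imread("pics/a_top.png")
cv2.imwrite("pics/a.png",cv2.resize(np.vstack([c1,c2]),(800,1200))[:1200])
E
```

```text
0.0 [0.185 0.649 0.23 ] [-0.     0.138  0.99  -0.001] 0.9987334471763194
scene 50.76110890928314 249.85885368783667 189.06785471924204 (array([ 0.941, -0.472,  0.934]), array([-0.341,  0.464, -0.818])) ['img', 'fov_y', 'cx', 'cy', 'world_to_cam']
scoop [(array([371.6, 155.6]), 0.79), (array([256.2, 184. ]), 0.76), (array([205.3, 157.5]), 0.6)]
scoop_grip [(array([380., 135.]), 0.85), (array([205.3, 139.5]), 0.78), (array([256.1, 159.3]), 0.61)]
scoop_pan [(array([256.2, 179.1]), 0.86), (array([371.4, 154.8]), 0.85), (array([205., 157.]), 0.68)]
tray [(array([305.5, 143.3]), 0.28)]
mould [(array([147.6, 295.2]), 0.64)]
mould_rim [(array([140. , 283.3]), 0.73)]
rail [(array([210.6, 239.9]), 0.65), (array([258.1, 182.1]), 0.46)]
nugget0 [(array([319.8, 142.1]), 0.62), (array([300.4, 147.1]), 0.61), (array([303.3, 142.8]), 0.48), (array([303. , 129.6]), 0.44), (array([314.7, 135.8]), 0.43), (array([319.9, 149.1]), 0.36)]
top 43.191301502117014 251.0516277766415 187.8362905786427 (array([0.438, 0.037, 1.348]), array([ 0.081, -0.029, -0.996])) ['img', 'fov_y', 'cx', 'cy', 'world_to_cam']
s
[... 434 characters left out ...]
ray([224.2, 197.2]), 0.62)]
tray [(array([148.5, 203.6]), 0.77), (array([134., 170.]), 0.17)]
mould [(array([376.1, 199.9]), 0.56)]
mould_rim [(array([132. , 170.5]), 0.72), (array([382.1, 201.8]), 0.55), (array([221.1, 195.2]), 0.31)]
rail [(array([304.2, 189.9]), 0.92)]
nugget0 [(array([141.1, 185.2]), 0.53), (array([151.7, 167.6]), 0.53), (array([221.3, 197.4]), 0.53), (array([383.7, 202.2]), 0.51), (array([158.3, 187.5]), 0.49), (array([149.6, 179.4]), 0.49), (array([131.4, 193.9]), 0.41), (array([133.7, 174.2]), 0.38)]
wrist 60.10265862924533 251.08960148398248 194.76108357011069 (array([0.108, 0.671, 0.374]), array([ 0.297, -0.069, -0.952])) ['img', 'fov_y', 'cx', 'cy', 'world_to_cam']
```

View pics/a_top.png

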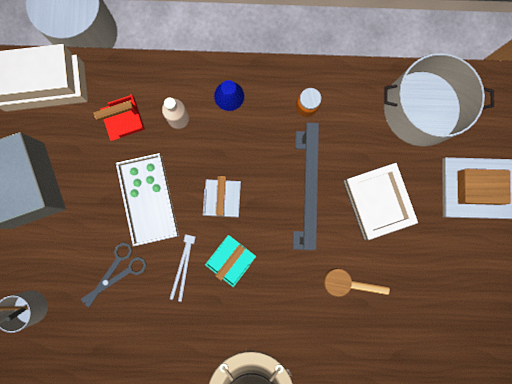

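View pics/a_scene.png

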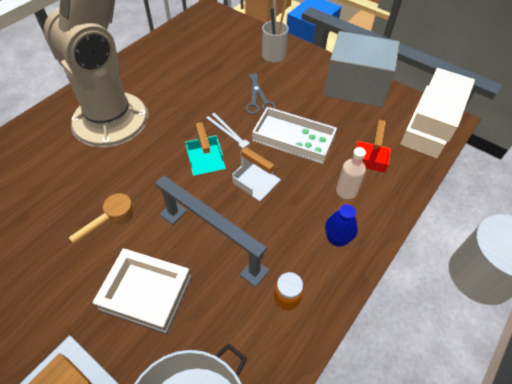

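The top view shows the steel scoop at about (222,197), between the tray (147,200) with its nuggets at (133–157,167–195) and the rail at col 310. The mould is at (381,201). The red scoop (122,117) and the turquoise scoop (231,261) are look-alikes. In the scene view the steel scoop is at (256,175), the tray at (295,135) and the mould at (143,290). Next I'll fit the models to the silhouettes in both views.

```bash
cat > fit.py <<'E'
from h import *
from scipy.optimize import minimize
def box(x0,x1,y0,y1,z0,z1): return np.array([[x,y,z] for x in(x0,x1) for y in(y0,y1) for z in(z0,z1)])/1000
M={"tray":[box(-115,115,-60,60,0,40)],"mould":[box(-85,85,-70,70,0,60)],
"scoop":[box(-50,50,-48,48,0,2),box(-50,22,-48,-45,0,30),box(-50,22,45,48,0,30),box(-50,-47,-48,48,0,40),box(-50,50,-10,10,83,107),box(-56,-44,-8,8,30,95)]}
def sil(c,parts,p,S=4):
    cs,sn=np.cos(p[3]),np.sin(p[3]);R=np.array([[cs,-sn,0],[sn,cs,0],[0,0,1]])
    m=np.zeros((384*S,512*S),np.uint8)
    for b in parts:
        q=np.array([proj(c,R@v+p[:3]) for v in b],np.float32)
        cv2.fillConvexPoly(m,np.round((cv2.convexHull(q)[:,0]+.5)*S*16).astype(int),255,shift=4)
    return cv2.resize(m,(512,384),interpolation=cv2.INTER_AREA)/255.
def fit(views,parts,p0,fixz=None):
    def cost(p):
        p=np.array(p); p=p if fixz is None else np.r_[p[:2],fixz,p[2]]
        return sum(np.abs(sil(c,parts,p)-m).sum()/m.sum() for c,m in views)
    p0=np.array(p0) if fixz is None else np.array([p0[0],p0[1],p0[3]])
    st=np.array([.015,.015,.01,.2]) if fixz is None else np.array([.015,.015,.2])
    r=minimize(cost,p0,method="Nelder-Mead",options=dict(initial_simplex=np.vstack([p0,p0+np.diag(st)]),xatol=2e-4,fatol=1e-4,maxiter=250))
    return r.x,r.fun
E
python3 - <<'E'
from fit import *
np.set_printoptions(precision=4,suppress=True)
C={n:snap(n) for n in("top","scene")}
guess={"tray":((148,200),(295,135),.19),"mould":((381,201),(143,290),.33),"scoop":((222,197),(256,175),0)}
vis={}
for th,(a,b,yw) in guess.items():
    v=[]
    for n,g in(("top",a),("scene",b)):
        L=outline_of(n,th)
        L=[x for x in L if np.hypot(*(np.array(x["centre"])-g))<16]
        print(th,n,[(np.round(x["centre"]),round(x["confidence"],2),x["pixels"].sum()) for x in L])
        if L:
            v.append((C[n],L[0]["pixels"].astype(float)))
            vis[n]=vis.get(n,C[n]["img"].copy()); vis[n][cv2.morphologyEx(L[0]["pixels"].astype(np.uint8),cv2.MORPH_GRADIENT,np.ones((2,2)))>0]=(0,0,255)
    p0=np.r_[at_z(C["top"],a,.03),yw];p0[2]=0
    for yy in ([yw,yw+np.pi] if th=="scoop" else [yw]):
        p0[3]=yy
        print(th,"free",*fit(v,M[th],p0),"z0",*fit(v,M[th],p0,0.))
# rail ends, bystanders near path
for px in [(311,123),(309,248)]: print("rail",at_z(C["top"],px,.14))
for t in ["nugget0"]:
    print([np.round(at_z(C["top"],x["centre"],.012)[:2],3) for x in place_of("top",t) if x["confidence"]>.3])
s=cv2.resize(C["scene"]["img"][125:215,215:345],(780,540),interpolation=cv2.INTER_CUBIC);cv2.imwrite("pics/b.png",s)
t=cv2.resize(C["top"]["img"][140:260,100:260],(800,600),interpolation=cv2.INTER_CUBIC);cv2.imwrite("pics/c.png",t)
E
```

```text
tray top [(array([146., 203.]), 0.92, np.int64(3672))]
tray scene []
tray free [ 0.5212  0.2962 -0.0067  0.2514] 0.11270131146140373 z0 [0.5208 0.2949 0.2513] 0.11391024819513862
mould top [(array([379., 200.]), 0.9, np.int64(3595))]
mould scene [(array([143., 290.]), 0.58, np.int64(5202))]
mould free [ 0.5291 -0.3407 -0.0015  0.3493] 0.07796055213808402 z0 [ 0.5294 -0.3408  0.3393] 0.07992054002561166
scoop top [(array([222., 196.]), 0.89, np.int64(1326))]
scoop scene [(array([254., 176.]), 0.97, np.int64(1478))]
scoop free [ 0.5293  0.0913 -0.005  -0.0306] 0.13525749578584467 z0 [ 0.5294  0.0904 -0.0459] 0.14936855803312393
scoop free [ 0.5258  0.0915 -0.0066  3.1258] 0.2620689402635453 z0 [0.5268 0.09   3.1222] 0.29105078328802525
rail [ 0.7156 -0.1331  0.14  ]
rail [ 0.4006 -0.1324  0.14  ]
[array([0.548, 0.278]), array([0.59 , 0.337]), array([0.575, 0.286]), array([0.613, 0.289]), array([0.562, 0.326]), array([0.529, 0.342])]
```

View pics/b.png

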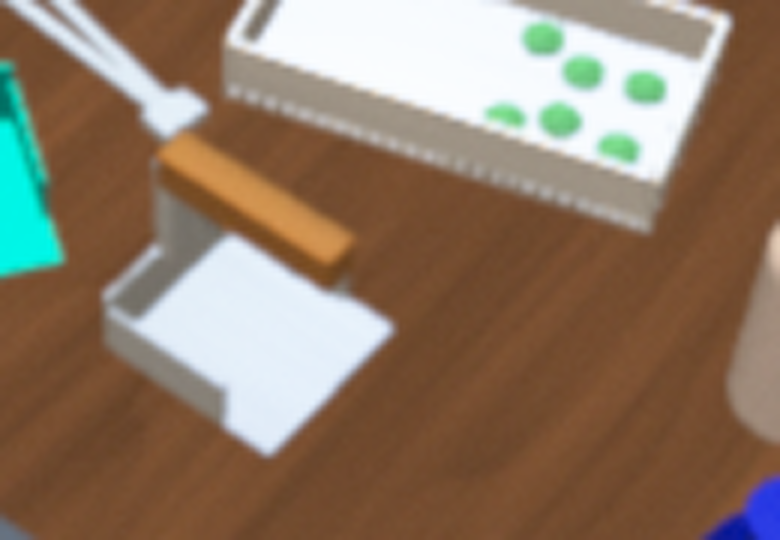

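View pics/c.png

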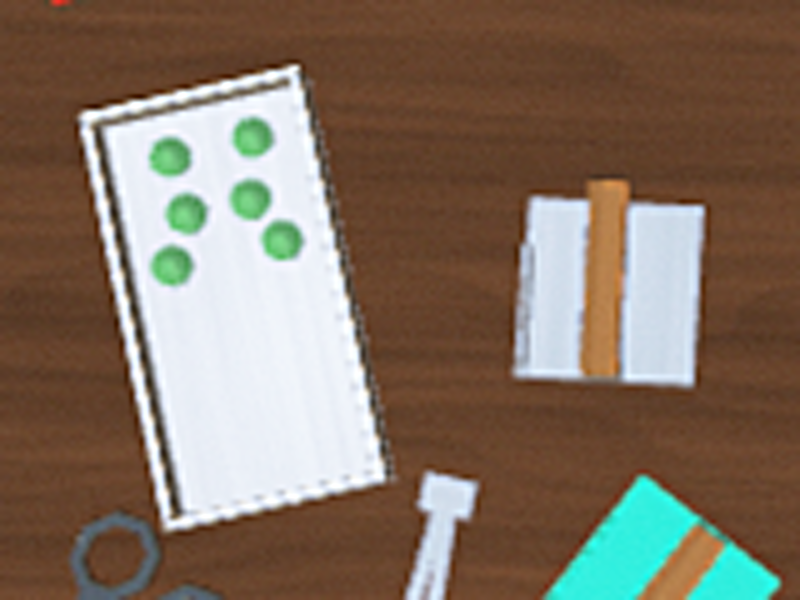

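Crops: the steel scoop's handle and its lip both point away from the robot (+x), so its yaw is about 0. The six nuggets lie in the far half of the tray. I'll refine the tray and scoop from corner pixels.

Run:
```python
from h import *
np.set_printoptions(precision=4,suppress=True)
T=snap("top");S=snap("scene")
t=lambda u,v:(100+u/5-.4,140+v/5-.4)
s=lambda u,v:(215+u/6-.42,125+v/6-.42)
print("tray top corners (FL,FR,NR,NL)",)
P=[at_z(T,t(*q),.04) for q in [(82,117),(300,67),(388,477),(168,528)]]
for p in P:print(p)
c=np.mean(P,0);print("centre",c,"yaw",[np.arctan2(*(P[a]-P[b])[[1,0]]) for a,b in((0,3),(1,2))],"len",np.linalg.norm(P[0]-P[3]),np.linalg.norm(P[1]-P[0]))
print("tray FR,NR,FL by scene:",at_z(S,s(652,188),.04),at_z(S,s(228,42),.04),at_z(S,s(730,18),.04))
# two-view height of FR corner and of handle top
print("tri FR",tri([ray(T,t(300,67)),ray(S,s(652,188))]),"NR",tri([ray(T,t(388,477)),ray(S,s(228,42))]))
print("tri FL",tri([ray(T,t(82,117)),ray(S,s(730,18))]))
for n,a,b in[("handle far R top",(628,181),(330,262)),("handle near L top",(583,375),(180,135)),("far L top",(589,181),(355,240))]:
  print(n,tri([ray(T,t(*a)),ray(S,s(*b))]),at_z(T,t(*a),.107))
for n,a in [("near R top",(620,376)),]: print(n,at_z(T,t(*a),.107))
for n,a,b in[("lip R",(703,205),(268,456)),("lip L",(530,197),None),]:
  print(n,at_z(T,t(*a),.002), at_z(S,s(*b),.002) if b else '')
print("lip L scene",at_z(S,s(395,328),.002))
print("back R",at_z(T,t(693,385),.04),at_z(S,s(105,295),.04),"back L",at_z(T,t(515,375),.04))
for n in("top","scene"):
  c={"top":T,"scene":S}[n]; r=place_of(n,"scoop_grip");print(n,[(at_z(c,x["centre"],.095),round(x["confidence"],2)) for x in r])
  r=place_of(n,"mould_rim");print(n,[(at_z(c,x["centre"],.06),round(x["confidence"],2)) for x in r])
```

```text
tray top corners (FL,FR,NR,NL)
[0.6132 0.3799 0.04  ]
[0.6438 0.2637 0.04  ]
[0.4235 0.2076 0.04  ]
[0.3936 0.3235 0.04  ]
centre [0.5185 0.2937 0.04  ] yaw [np.float64(0.2518245181666649), np.float64(0.24936080490524587)] len 0.22670980845561525 0.12025631619185286
tray FR,NR,FL by scene: [0.6438 0.2562 0.04  ] [0.4243 0.2064 0.04  ] [0.615  0.3769 0.04  ]
tri FR (array([0.6431, 0.2634, 0.0332]), [0.0022121748245733327, 0.002212174824573342]) NR (array([0.4234, 0.2077, 0.0384]), [8.675867848201203e-05, 8.675867848211566e-05])
tri FL (array([0.6136, 0.3809, 0.0359]), [0.0001708539584532968, 0.00017085395845327099])
handle far R top (array([0.5782, 0.081 , 0.1057]), [0.0009267645942525973, 0.0009267645942524094]) [0.5787 0.0816 0.107 ]
handle near L top (array([0.4782, 0.1015, 0.1008]), [0.0006657804169089001, 0.0006657804169088688]) [0.4785 0.1016 0.107 ]
far L top (array([0.5778, 0.101 , 0.1012]), [0.0013184923993084837, 0.0013184923993084887]) [0.5782 0.1016 0.107 ]
near R top [0.4785 0.0827 0.107 ]
lip R [0.5783 0.0431 0.002 ] [0.5773 0.0395 0.002 ]
lip L [0.5802 0.1396 0.002 ] 
lip L scene [0.5806 0.1361 0.002 ]
back R [0.4768 0.0458 0.04  ] [0.4778 0.0438 0.04  ] back L [0.4798 0.1416 0.04  ]
top [(array([0.7411, 0.379 , 0.095 ]), 0.9), (array([0.3548, 0.0588, 0.095 ]), 0.76), (array([0.532 , 0.0982, 0.095 ]), 0.75)]
top [(array([ 0.521 , -0.3398,  0.06  ]), 0.96)]
scene [(array([0.5216, 0.089 , 0.095 ]), 0.9), (array([0.3701, 0.0638, 0.095 ]), 0.89), (array([0.7448, 0.3594, 0.095 ]), 0.65)]
scene [(array([ 0.528 , -0.3465,  0.06  ]), 0.85)]
```

Emit:
carry_out(
  rows="15 -25 0 1;25 -40 0 1;25 -40 0 1.5;25 -40 0 1.5;25 -40 0 1.5;25 -40 0 1.5;25 -40 0 1.5;25 -40 0 1.5;25 -40 0 1;25 -40 0 1",
  claw=85,
  force=60,
)

```text
t: 2.95
eef_pos: [0.4259, 0.2628, 0.2316]
tool_rot: [0.0, 0.025, 1.0, 0.0]
contact_force: [0.9, 0.5, 0.3]
gripper_width: 0.996
grasp_force: 0.0
```

Emit:
carry_out(
  rows="25 -40 0 1;25 -40 0 1;25 -40 0 0;20 -33 0 0;8 -19 0 0;0 0 0 0;0 0 0 0",
)

```text
t: 3.82
eef_pos: [0.5277, 0.0934, 0.2313]
tool_rot: [-0.0, 0.007, 1.0, 0.0]
contact_force: [-0.5, 0.7, 0.1]
gripper_width: 0.997
grasp_force: 0.0
```

Run:
```python
from h import *
np.set_printoptions(precision=4,suppress=True)
W=snap("wrist");cv2.imwrite("pics/w.png",W["img"])
for th,z in(("scoop_grip",.095),("scoop_pan",.01),("scoop",0)):
  print(th,[(x["centre"],at_z(W,x["centre"],z),round(x["confidence"],2)) for x in place_of("wrist",th)])
hsv=cv2.cvtColor(W["img"],cv2.COLOR_BGR2HSV)
```

```text
scoop_grip [([249.6, 181.4], array([0.5271, 0.0918, 0.095 ]), 0.9), ([246.2, 160.7], array([0.5086, 0.0892, 0.095 ]), 0.63)]
scoop_pan [([469.9, 318.6], array([0.7437, 0.3783, 0.01  ]), 0.9), ([249.3, 162.6], array([0.5294, 0.0911, 0.01  ]), 0.8), ([345.4, 317.6], array([0.7395, 0.2141, 0.01  ]), 0.68), ([422.9, 197.7], array([0.574 , 0.2917, 0.01  ]), 0.22)]
scoop [([249.5, 163.6], array([0.5329, 0.0912, 0.    ]), 0.89), ([465.3, 314.0], array([0.7442, 0.3785, 0.    ]), 0.64)]
```

View pics/w.png

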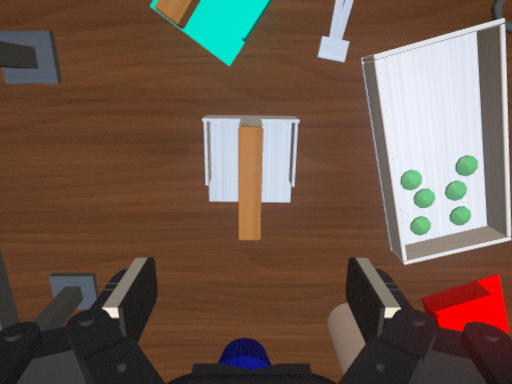

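The wrist view confirms the handle runs straight at (250,182), with its grip at (0.527, 0.0915). I'm descending and gripping.

Emit:
carry_out(
  rows="0 -2 -30 0;0 0 -40 0;0 0 -40 0;0 0 -30 0;0 0 -15 0;0 0 0 0",
)

```text
t: 4.78
eef_pos: [0.5277, 0.0904, 0.0759]
tool_rot: [-0.001, 0.008, 1.0, -0.0]
contact_force: [-0.1, -0.0, -0.1]
gripper_width: 0.996
grasp_force: 0.0
```

Emit:
carry_out(
  rows="0 0 0 0;0 0 0 0;0 0 0 0;0 0 0 0;0 0 0 0;0 0 0 0;0 0 0 0;0 0 0 0",
  claw=0,
  force=80,
)

```text
t: 5.78
eef_pos: [0.5285, 0.0904, 0.0769]
tool_rot: [0.0, 0.008, 1.0, 0.0]
contact_force: [-0.5, -0.0, 5.5]
gripper_width: 0.224
grasp_force: 78.4
```

Emit:
carry_out(
  rows="0 0 20 0;0 0 35 0;0 0 20 0;-10 30 0 3;-15 40 0 3;-15 50 0 4;-12 45 0 3;-5.5 26 0 2.2;0 0 0 0;0 0 0 0",
)

```text
t: 7.02
eef_pos: [0.4711, 0.2793, 0.1509]
tool_rot: [-0.0, -0.123, 0.992, -0.001]
contact_force: [0.3, -0.0, -1.3]
gripper_width: 0.217
grasp_force: 78.6
```

Run:
```python
from fit import *
np.set_printoptions(precision=4,suppress=True)
o=get_obs();print(o["eef_pos"],o["tool_rot"],o["contact_force"])
T=snap("top");S=snap("scene");W=snap("wrist")
for n,c in(("top",T),("scene",S)):
  print(n,[(np.round(x["centre"]),at_z(c,x["centre"],o["eef_pos"][2]+.019),round(x["confidence"],2)) for x in place_of(n,"scoop_grip")])
a=cv2.resize(T["img"][130:270,90:260],(400,330),interpolation=cv2.INTER_CUBIC);b=cv2.resize(S["img"][90:190,220:345],(400,330),interpolation=cv2.INTER_CUBIC)
cv2.imwrite("pics/d.png",np.hstack([a,b]));cv2.imwrite("pics/dw.png",W["img"])
```

```text
[0.4711 0.2793 0.1509] [-0.0003 -0.1233  0.9924 -0.0008] [ 0.347  -0.0247 -1.2957]
top [(array([139., 213.]), array([0.4746, 0.2853, 0.1699]), 0.89), (array([116., 112.]), array([0.7219, 0.3519, 0.1699]), 0.75)]
scene [(array([281.,  93.]), array([0.4728, 0.2729, 0.1699]), 0.91), (array([204., 139.]), array([0.4183, 0.0111, 0.1699]), 0.73), (array([380., 136.]), array([0.7652, 0.2972, 0.1699]), 0.68)]
```

View pics/d.png

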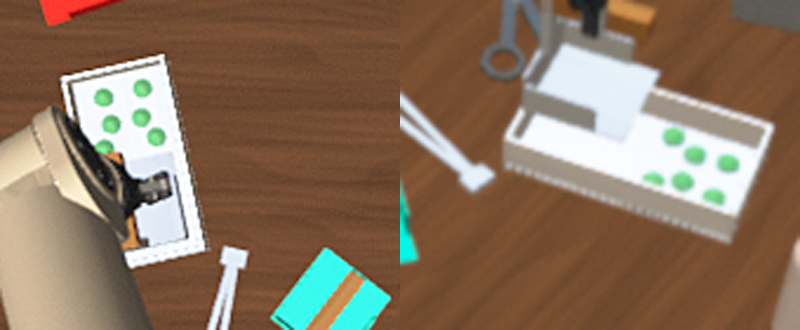

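The scoop hangs level above the tray's empty near half, lip towards the nuggets. I'm lowering it until it touches.

Emit:
carry_out(
  rows="0 1.5 -15 0;0 0 -25 0;0 0 -20 0;0 0 -5 0;0 0 -2 0;0 0 0 0",
)

```text
t: 8.02
eef_pos: [0.471, 0.2829, 0.0847]
tool_rot: [0.0, -0.124, 0.992, 0.0]
contact_force: [-0.1, 0.8, -2.8]
gripper_width: 0.219
grasp_force: 78.5
```

Emit:
carry_out(
  rows="0 0 -1 0;0 0 -1 0;0 0 0 0;0 0 0 0",
)

```text
t: 8.52
eef_pos: [0.4707, 0.2827, 0.0824]
tool_rot: [0.0, -0.124, 0.992, 0.0]
contact_force: [-0.9, -0.2, -2.7]
gripper_width: 0.218
grasp_force: 78.5
```

Emit:
carry_out(
  rows="0 0 -1 0;0 0 0 0;0 0 0 0",
)

```text
t: 8.9
eef_pos: [0.4708, 0.2829, 0.0818]
tool_rot: [0.0, -0.124, 0.992, 0.0]
contact_force: [-1.5, -0.3, 5.2]
gripper_width: 0.222
grasp_force: 79.7
```

Emit:
carry_out(
  rows="0 0 -1 0;0 0 0 0;0 0 0 0",
)

```text
t: 9.28
eef_pos: [0.4712, 0.2831, 0.0819]
tool_rot: [0.001, -0.124, 0.992, 0.001]
contact_force: [-4.2, -1.3, 14.2]
gripper_width: 0.221
grasp_force: 81.0
```

Emit:
carry_out(
  rows="0 0 0.5 0;5 0.5 0 0;10 2.2 0 0;10 2.2 0 0;10 2.4 0 0;10 2.4 0 0;10 2.4 0 0;5 1.2 0 0;0 0 0 0",
)

```text
t: 10.4
eef_pos: [0.5321, 0.2966, 0.0819]
tool_rot: [0.001, -0.124, 0.992, 0.001]
contact_force: [0.8, 0.3, 6.3]
gripper_width: 0.222
grasp_force: 80.0
```

Run:
```python
from h import *
S=snap("scene");W=snap("wrist")
b=cv2.resize(S["img"][90:190,220:345],(480,384),interpolation=cv2.INTER_CUBIC)
cv2.imwrite("pics/e.png",np.hstack([b,W["img"]])[:, :800] if 0 else np.hstack([cv2.resize(b,(384,307)),cv2.resize(W["img"],(409,307))]))
```

```text
(no output)
```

View pics/e.png

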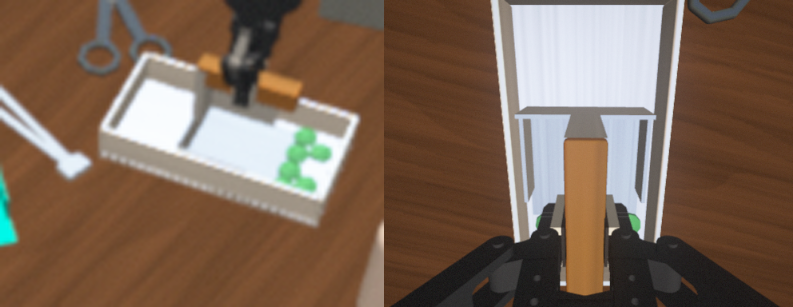

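The wrist view shows the scoop well centred, with the nuggets bunched ahead of the lip. I'm pushing on to the far wall.

Emit:
carry_out(
  rows="5 1.2 0 0;6 1.5 0 0;6 1.5 0 0;6 1.5 0 0;5 1.2 0 0;4 1 0 0;0 0 0 0",
)

```text
t: 11.38
eef_pos: [0.5636, 0.3044, 0.0819]
tool_rot: [0.001, -0.124, 0.992, 0.0]
contact_force: [-0.6, 0.3, 6.8]
gripper_width: 0.222
grasp_force: 80.0
```

Emit:
carry_out(
  rows="3 0.7 0 0;3 0.7 0 0;2 0.5 0 0;0 0 0 0",
)

```text
t: 11.88
eef_pos: [0.5713, 0.3063, 0.0819]
tool_rot: [0.001, -0.124, 0.992, 0.0]
contact_force: [-2.4, 0.6, 7.0]
gripper_width: 0.218
grasp_force: 80.0
```

Run:
```python
from h import *
S=snap("scene");T=snap("top")
b=cv2.resize(S["img"][100:180,240:340],(500,400),interpolation=cv2.INTER_CUBIC)
a=cv2.resize(T["img"][140:230,100:167],(298,400),interpolation=cv2.INTER_CUBIC)
cv2.imwrite("pics/f.png",np.hstack([b,a]))
```

```text
(no output)
```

View pics/f.png

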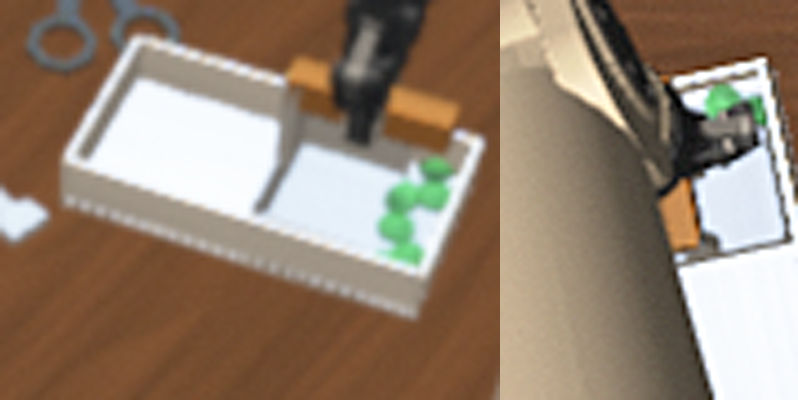

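Five nuggets are bunched between the lip and the far wall, at (400–440,165–255). I'm pushing on so the wall drives them into the pan.

Emit:
carry_out(
  rows="3 0.7 0 0;3 0.7 0 0;0 0 0 0",
)

```text
t: 12.35
eef_pos: [0.577, 0.3076, 0.0819]
tool_rot: [0.0, -0.124, 0.992, 0.0]
contact_force: [-2.3, -0.8, 7.6]
gripper_width: 0.223
grasp_force: 80.3
```

Emit:
carry_out(
  rows="2 0.5 0 0;0 0 0 0",
)

```text
t: 12.6
eef_pos: [0.5774, 0.3076, 0.0821]
tool_rot: [-0.001, -0.125, 0.992, -0.0]
contact_force: [-7.8, -3.1, 13.9]
gripper_width: 0.223
grasp_force: 80.8
```

Emit:
carry_out(
  rows="2 0.5 0 0;0 0 0 0",
)

```text
t: 12.85
eef_pos: [0.5779, 0.3078, 0.0823]
tool_rot: [-0.003, -0.125, 0.992, -0.0]
contact_force: [-12.8, -4.7, 20.5]
gripper_width: 0.22
grasp_force: 81.7
```

```bash
cat > nug.py <<'E'
from h import *
np.set_printoptions(precision=1,suppress=True)
def nug():
    o=get_obs();p=np.array(o["eef_pos"]);q=o["tool_rot"];yaw=-2*np.arctan2(q[1],q[2])
    u=p[2]-.0769
    print("t",round(o["t"],2),"tcp",p*1000,"yaw",np.degrees(yaw),"F",np.array(o["contact_force"]))
    R=np.array([[np.cos(yaw),np.sin(yaw)],[-np.sin(yaw),np.cos(yaw)]])
    for n in("scene","top","wrist"):
        c=snap(n);h=cv2.cvtColor(c["img"],cv2.COLOR_BGR2HSV);g=cv2.inRange(h,(50,70,50),(75,255,255))
        k,l,s,ce=cv2.connectedComponentsWithStats(g)
        for z in (.009,):
            for i in range(1,k):
                if s[i,4]>8: print(n,"blob",s[i,4],"scoop-local mm",R@((at_z(c,ce[i],u+z)-p)[:2])*1000)
            for x in place_of(n,"nugget0"):
                w=(R@((at_z(c,x["centre"],u+z)-p)[:2])*1000)
                if np.abs(w).max()<250: print(n,"net",round(x["confidence"],2),w)
        cv2.imwrite(f"pics/n_{n}.png",c["img"])
E
python3 -c "from nug import *;nug()"
```

```text
t 12.85 tcp [577.9 307.8  82.3] yaw 14.330726140268435 F [-12.8  -4.7  20.5]
scene blob 142 scoop-local mm [27.8 10.5]
scene net 0.55 [18.  22.3]
scene net 0.5 [ 31.  -31.7]
scene net 0.45 [33.7 29.6]
scene net 0.43 [45.9 10.7]
scene net 0.39 [ 4.7 -5.6]
top blob 18 scoop-local mm [ 44.1 -20.4]
top blob 15 scoop-local mm [ 33.2 -44. ]
top net 0.46 [ 36.3 -37.1]
wrist blob 596 scoop-local mm [22.6 27.4]
wrist blob 655 scoop-local mm [ 32.2 -41.1]
wrist blob 436 scoop-local mm [36.  48.4]
wrist net 0.86 [ 33.6 -42.9]
wrist net 0.84 [32.2 48.7]
wrist net 0.56 [18.  19.7]
wrist net 0.54 [35.5 26.8]
wrist net 0.43 [ 38.4 -25.1]
```

Run:
```python
from h import *
S=cv2.imread("pics/n_scene.png");W=cv2.imread("pics/n_wrist.png");T=cv2.imread("pics/n_top.png")
f=lambda i,w:cv2.resize(i,(w,300),interpolation=cv2.INTER_CUBIC)
x=np.hstack([f(S[110:170,265:345],400),f(T[140:200,100:180],400)])
y=np.hstack([f(W[230:384,120:440],625),np.zeros((300,175,3),np.uint8)])
cv2.imwrite("pics/g.png",np.vstack([x,y]))
```

```text
(no output)
```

View pics/g.png

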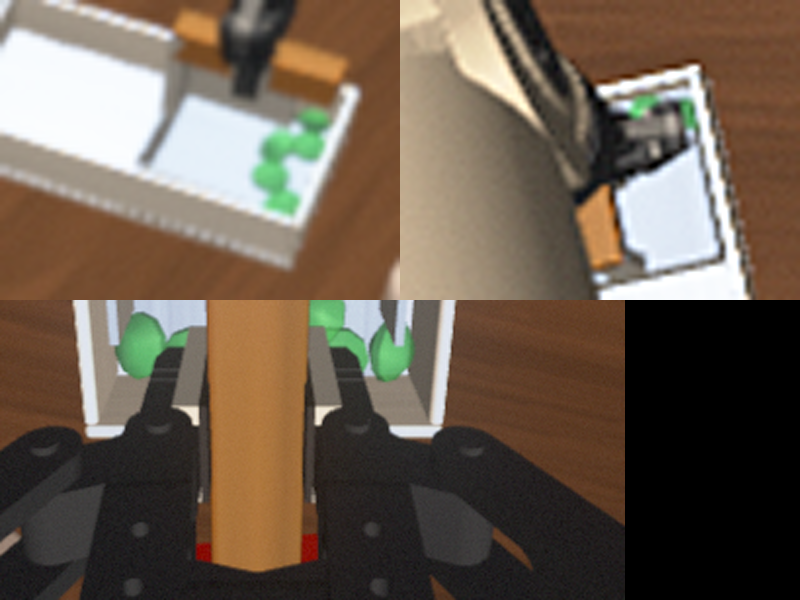

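The pan's front holds most of the nuggets, and one at the +y side edge (390,350 in the wrist crop) looks doubtful. I'll shake them towards the back wall inside the tray: ease back, reverse sharply, brake softly.

Emit:
carry_out(
  rows="-4 -1 0.8 0;-8 -2 0 0;-12 -3 0 0;-16 -4 0 0;13 3.2 0 0;10 2.5 0 0;8 2 0 0;5 1.2 0 0;2 0.5 0 0;0 0 0 0",
)

```text
t: 14.4
eef_pos: [0.5774, 0.3073, 0.082]
tool_rot: [-0.002, -0.124, 0.992, -0.0]
contact_force: [-7.2, -2.8, 12.1]
gripper_width: 0.221
grasp_force: 80.5
```

```bash
python3 -c "from nug import *;nug()"
```

```text
t 14.4 tcp [577.4 307.3  82. ] yaw 14.289412719038419 F [-7.2 -2.8 12.1]
scene blob 145 scoop-local mm [21.1  8.7]
scene net 0.62 [ 30.5 -21.6]
scene net 0.58 [22.4 20.5]
scene net 0.45 [12.9 10. ]
scene net 0.37 [41.5 34.8]
scene net 0.36 [ -1.1 -13.2]
top blob 16 scoop-local mm [ 37.8 -42. ]
top net 0.45 [ 33.1 -45.4]
wrist blob 960 scoop-local mm [16.3 27.1]
wrist blob 142 scoop-local mm [ 25.8 -25.6]
wrist blob 407 scoop-local mm [ 35.2 -42.8]
wrist blob 577 scoop-local mm [39.6 46.9]
wrist net 0.92 [ 7.2 20.9]
wrist net 0.86 [39.3 48.1]
wrist net 0.69 [ 32.1 -19.9]
wrist net 0.61 [27.1 27.1]
```

Emit:
carry_out(
  rows="-5 -1.2 0 0;-9 -2.2 0 0;-14 -3.5 0 0;-19 -4.8 0 0;17 4.2 0 0;13 3.2 0 0;8 2 0 0;4 1 0 0;2 0.5 0 0;0 0 0 0",
)

```text
t: 15.95
eef_pos: [0.5744, 0.3068, 0.0819]
tool_rot: [-0.001, -0.124, 0.992, 0.0]
contact_force: [-1.4, -0.4, 7.7]
gripper_width: 0.219
grasp_force: 80.1
```

```bash
python3 -c "from nug import *;nug()"
```

```text
t 15.95 tcp [574.4 306.8  81.9] yaw 14.289214950673896 F [-1.4 -0.4  7.7]
scene blob 31 scoop-local mm [35.  38.2]
scene blob 125 scoop-local mm [2.3 2.9]
scene net 0.73 [-25.3  98.6]
scene net 0.59 [ 19.3 -21.9]
scene net 0.59 [10.9  8.5]
scene net 0.44 [29.  37.9]
scene net 0.4 [-12.7  29.7]
scene net 0.37 [-5.3 -7.5]
top blob 12 scoop-local mm [ 33.  -43.1]
top blob 45 scoop-local mm [-5.4 -5. ]
top net 0.48 [-2.1 -0.6]
wrist blob 1187 scoop-local mm [ 2. 26.]
wrist blob 354 scoop-local mm [ 14.4 -23. ]
wrist blob 649 scoop-local mm [ 29.9 -38.6]
wrist blob 579 scoop-local mm [35.4 41.8]
wrist net 0.92 [10.3 24.8]
wrist net 0.8 [ 31.1 -37.6]
wrist net 0.57 [ 16.4 -18.3]
wrist net 0.55 [37.  41.5]
```

All six are moving back, and the two at the edges are working inwards around the side-wall ends. I'll shake twice more.

Emit:
carry_out(
  rows="-5 -1.2 0 0;-9 -2.2 0 0;-14 -3.5 0 0;-19 -4.8 0 0;17 4.2 0 0;13 3.2 0 0;9 2.2 0 0;5 1.2 0 0;2.5 0.6 0 0;0 0 0 0",
)

```text
t: 17.5
eef_pos: [0.5737, 0.3064, 0.0819]
tool_rot: [-0.001, -0.124, 0.992, 0.0]
contact_force: [-2.0, 0.3, 8.3]
gripper_width: 0.216
grasp_force: 80.2
```

Emit:
carry_out(
  rows="-5 -1.2 0 0;-9 -2.2 0 0;-14 -3.5 0 0;-19 -4.8 0 0;17 4.2 0 0;13 3.2 0 0;8 2 0 0;4 1 0 0;2 0.5 0 0;0 0 0 0",
)

```text
t: 18.75
eef_pos: [0.5704, 0.3056, 0.0819]
tool_rot: [-0.001, -0.124, 0.992, 0.0]
contact_force: [-1.5, 0.1, 9.6]
gripper_width: 0.223
grasp_force: 80.3
```

```bash
python3 -c "from nug import *;nug()"
```

```text
t 18.75 tcp [570.4 305.6  81.9] yaw 14.294336260883176 F [-1.5  0.1  9.6]
scene blob 118 scoop-local mm [-27.   4.]
scene blob 27 scoop-local mm [30.6 33.2]
scene net 0.59 [31.8 26.5]
scene net 0.51 [-44.1  -9.2]
scene net 0.5 [-24.3  11.4]
scene net 0.37 [-11.7 -14.7]
top blob 11 scoop-local mm [  8.3 -31.1]
top blob 80 scoop-local mm [-21.5 -12.6]
top net 0.46 [-13.8 -21.8]
top net 0.45 [-35.2  -8.6]
wrist blob 30 scoop-local mm [-37.6 -15.2]
wrist blob 1324 scoop-local mm [-23.2  25.8]
wrist blob 486 scoop-local mm [-15.1 -23.2]
wrist blob 826 scoop-local mm [ 15.3 -31. ]
wrist blob 625 scoop-local mm [29.7 37.6]
wrist net 0.96 [ 15.9 -31.5]
wrist net 0.89 [-18.5  25.5]
wrist net 0.85 [30.2 35.8]
wrist net 0.67 [-14.  -20.8]
wrist net 0.6 [-37.8  20.8]
```

Emit:
carry_out(
  rows="-5 -1.2 0 0;-9 -2.2 0 0;-14 -3.5 0 0;-19 -4.8 0 0;17 4.2 0 0;13 3.2 0 0;9 2.2 0 0;5 1.2 0 0;2.5 0.6 0 0;0 0 0 0",
)

```text
t: 20.3
eef_pos: [0.5698, 0.3053, 0.0819]
tool_rot: [-0.001, -0.124, 0.992, 0.0]
contact_force: [-1.5, -0.3, 10.0]
gripper_width: 0.218
grasp_force: 80.3
```

Emit:
carry_out(
  rows="-5 -1.2 0 0;-9 -2.2 0 0;-14 -3.5 0 0;-19 -4.8 0 0;17 4.2 0 0;13 3.2 0 0;8 2 0 0;4 1 0 0;2 0.5 0 0;0 0 0 0",
)

```text
t: 21.55
eef_pos: [0.5667, 0.3045, 0.0819]
tool_rot: [-0.001, -0.124, 0.992, 0.0]
contact_force: [-2.1, -0.5, 9.5]
gripper_width: 0.223
grasp_force: 80.4
```

```bash
python3 -c "from nug import *;nug()"
```

```text
t 21.55 tcp [566.7 304.5  81.9] yaw 14.299754266202665 F [-2.1 -0.5  9.5]
scene blob 113 scoop-local mm [-29.4   7.3]
scene blob 30 scoop-local mm [ 9.9 29.5]
scene net 0.51 [11.1 29.6]
scene net 0.48 [-18.4 -28.5]
scene net 0.46 [-31.2  30.9]
scene net 0.37 [-38.8  -5.7]
scene net 0.34 [-0.2 -1.3]
top blob 128 scoop-local mm [-16.3 -21.5]
top net 0.59 [-17.6 -34.3]
top net 0.48 [-36.7  -4.8]
top net 0.45 [-11.5 -34.7]
wrist blob 35 scoop-local mm [-37.8 -15.4]
wrist blob 1419 scoop-local mm [-24.1  27.9]
wrist blob 1685 scoop-local mm [ -9.5 -30. ]
wrist blob 843 scoop-local mm [10.7 31.2]
wrist net 0.87 [11.5 33. ]
wrist net 0.75 [  3.7 -33.5]
wrist net 0.75 [-37.7  20.4]
wrist net 0.71 [-21.1 -25.8]
```

All six sit between the side walls. I'm lifting straight up.

Emit:
carry_out(
  rows="-0.5 0 2 0;0 0 5 0;0 0 9 0;0 0 13 0;0 0 17 0;0 0 20 0;0 0 20 0;0 0 20 0;0 0 20 0;0 0 18 0",
)

```text
t: 23.1
eef_pos: [0.5682, 0.3046, 0.2275]
tool_rot: [0.0, -0.124, 0.992, 0.0]
contact_force: [0.3, 0.7, -3.2]
gripper_width: 0.221
grasp_force: 78.4
```

Emit:
carry_out(
  rows="0 0 13 0;0 0 8 0;0 0 4 0;0 0 2 0;0 0 0 0;0 0 0 0",
)

```text
t: 23.85
eef_pos: [0.5679, 0.3044, 0.2521]
tool_rot: [-0.0, -0.124, 0.992, -0.0]
contact_force: [0.6, -0.6, -3.3]
gripper_width: 0.226
grasp_force: 78.5
```

```bash
python3 -c "from nug import *;nug()"
```

```text
t 23.85 tcp [567.9 304.4 252.1] yaw 14.280414881167488 F [ 0.6 -0.6 -3.3]
scene blob 127 scoop-local mm [-29.7   9.9]
scene blob 38 scoop-local mm [ 9.5 30.4]
scene net 0.63 [-42.8 -12.1]
scene net 0.62 [-38.1  13.1]
scene net 0.49 [-18.7  25.2]
top blob 64 scoop-local mm [  3.  -30.6]
top blob 112 scoop-local mm [-25.6 -15.9]
top net 0.57 [  2.7 -38.1]
top net 0.39 [ 7.8 -0. ]
top net 0.38 [-31.6  -5.3]
wrist blob 32 scoop-local mm [-37.6 -15.2]
wrist blob 1423 scoop-local mm [-23.9  28.1]
wrist blob 1675 scoop-local mm [ -9.4 -29.9]
wrist blob 839 scoop-local mm [10.8 31.7]
wrist net 0.98 [-18.9 -25.4]
wrist net 0.97 [  3.2 -35.2]
wrist net 0.95 [-36.2  20.9]
wrist net 0.73 [-16.3  29.9]
wrist net 0.59 [-2.8 -0.9]
wrist net 0.56 [ 8.6 30.6]
```

Emit:
carry_out(
  rows="0 -5 0 0;-1 -10 0 0;-1 -16 0 0;-2 -22 0 0.3;-2 -28 0 0.4;-2 -32 0 0.4;-2 -34 0 0.4;-2 -34 0 0.4;-2 -34 0 0.4;-2 -34 0 0.4",
)

```text
t: 25.4
eef_pos: [0.5514, 0.0527, 0.2529]
tool_rot: [0.0, -0.147, 0.989, -0.0]
contact_force: [-0.1, 0.5, -2.8]
gripper_width: 0.219
grasp_force: 78.5
```

Emit:
carry_out(
  rows="-2 -34 0 0.4;-2 -34 0 0.4;-2 -34 0 0.4;-2 -34 0 0.4;-2 -34 0 0.4;-2 -34 0 0.4;-2 -34 0 0.3;-2 -34 0 0.3;-2 -30 0 0;-2 -25 0 0",
)

```text
t: 26.65
eef_pos: [0.5304, -0.2741, 0.2529]
tool_rot: [0.0, -0.172, 0.985, -0.0]
contact_force: [-0.2, 0.0, -3.6]
gripper_width: 0.22
grasp_force: 78.5
```

Emit:
carry_out(
  rows="-1 -19 0 0;-1 -12 0 0;0 -7 0 0;0 -3 0 0;0 -2 0 0;0 0 0 0;0 0 0 0",
)

```text
t: 27.52
eef_pos: [0.5303, -0.314, 0.2526]
tool_rot: [0.0, -0.174, 0.985, 0.0]
contact_force: [0.8, -0.4, -3.8]
gripper_width: 0.222
grasp_force: 78.5
```

Run:
```python
from nug import *
nug()
np.set_printoptions(precision=4,suppress=True)
for n in("top","scene","wrist"):
  c=snap(n)
  print(n,[(x["centre"],at_z(c,x["centre"],.06),round(x["confidence"],2)) for x in place_of(n,"mould_rim")][:3])
  print(n,[(x["centre"],at_z(c,x["centre"],0),round(x["confidence"],2)) for x in place_of(n,"mould")][:2])
  print(n,"grip",[(at_z(c,x["centre"],get_obs()["eef_pos"][2]+.019),round(x["confidence"],2)) for x in place_of(n,"scoop_grip")][:4])
W=cv2.imread("pics/n_wrist.png");S=cv2.imread("pics/n_scene.png");T=cv2.imread("pics/n_top.png")
cv2.imwrite("pics/m.png",np.vstack([np.hstack([cv2.resize(S[150:350,60:260],(300,300)),cv2.resize(T[140:260,320:440],(300,300))]),np.hstack([cv2.resize(W,(400,300)),np.zeros((300,200,3),np.uint8)])]))
```

```text
t 27.52 tcp [ 530.3 -314.   252.6] yaw 20.01892018071834 F [ 0.8 -0.4 -3.8]
scene blob 258 scoop-local mm [-20.7 -19.9]
scene net 0.57 [-42.4  -6.7]
scene net 0.53 [-11.3 -29.7]
scene net 0.49 [  3.6 -35.2]
top blob 52 scoop-local mm [10.8 31.1]
top blob 168 scoop-local mm [-28.8  16. ]
top net 0.55 [-34.1  -6.9]
top net 0.55 [-41.2  15.8]
top net 0.45 [10.2 35.4]
top net 0.38 [-20.2  34.5]
wrist blob 31 scoop-local mm [-37.9 -15.4]
wrist blob 1428 scoop-local mm [-24.4  27.9]
wrist blob 1674 scoop-local mm [ -9.9 -30.1]
wrist blob 847 scoop-local mm [10.1 31.7]
wrist net 0.83 [-21.  -25.5]
wrist net 0.77 [  2.  -34.9]
wrist net 0.71 [10.1 32.8]
wrist net 0.65 [-18.6  30.4]
top [([381.1, 201.5], array([ 0.5262, -0.3352,  0.06  ]), 0.85)]
top [([376.7, 200.5], array([ 0.5328, -0.3402,  0.    ]), 0.98), ([147.4, 200.6], array([0.5159, 0.2987, 0.    ]), 0.33)]
top grip [(array([ 0.5305, -0.3087,  0.2716]), 0.73), (array([0.3697, 0.0497, 0.2716]), 0.64)]
scene [([141.6, 280.7], array([ 0.5215, -0.3336,  0.06  ]), 0.91), ([137.4, 253.4], array([ 0.4629, -0.2921,  0.06  ]), 0.58)]
scene [([145.4, 293.6], array([ 0.524 , -0.3412,  0.    ]), 0.88), ([116.9, 250.8], array([ 0.3833, -0.307 ,  0.    ]), 0.39)]
scene grip [(array([0.7837, 0.1941, 0.2716]), 0.93), (array([ 0.5292, -0.3174,  0.2716]), 0.9), (array([ 0.4854, -0.0451,  0.2716]), 0.57), (array([ 0.5802, -0.3382,  0.2716]), 0.41)]
wrist []
wrist [([227.2, 146.5], array([ 0.5298, -0.3455,  0.    ]), 0.68)]
wrist grip [(array([ 0.5294, -0.316 ,  0.2716]), 0.73)]
```

View pics/m.png

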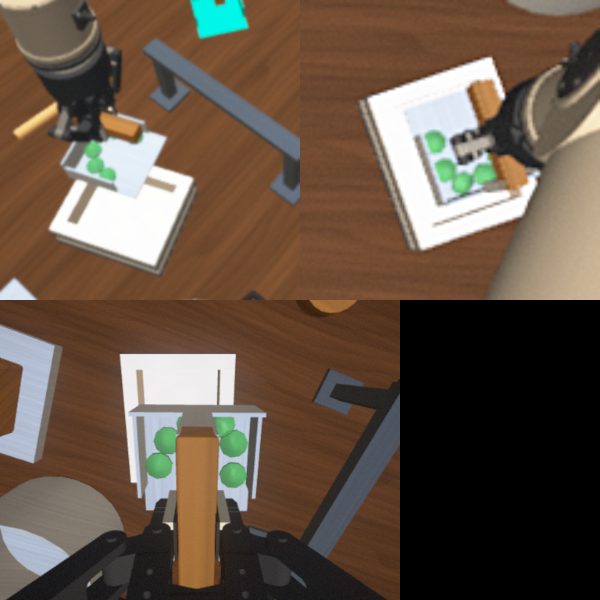

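The loaded scoop is past the rail with the nuggets well back in it. Its travel stopped about 27 mm short in y. I'll check the mould's pose and long axis on the first, unobstructed picture.

Run:
```python
from fit import *
np.set_printoptions(precision=4,suppress=True)
v=[]
for n,roi in(("top",(335,155,425,245)),("scene",(85,240,200,335))):
    c=snap(n);im=cv2.imread(f"pics/a_{n}.png");h=cv2.cvtColor(im,cv2.COLOR_BGR2HSV)
    m=np.zeros((384,512),np.uint8);a,b,x,y=roi
    m[b:y,a:x]=((h[b:y,a:x,1]<90)&(h[b:y,a:x,2]>70))*255
    k,l,s,_=cv2.connectedComponentsWithStats(m);i=1+np.argmax(s[1:,4]);m=(l==i).astype(np.uint8)
    cs,_=cv2.findContours(m,cv2.RETR_EXTERNAL,cv2.CHAIN_APPROX_NONE);cv2.fillPoly(m,[max(cs,key=len)],1)
    print(n,m.sum());v.append((c,m.astype(float)))
for vv in (v,v[:1],v[1:]):
  for y in(.34,.34-np.pi/2): print(len(vv),*fit(vv,M["mould"],[.529,-.341,0,y],0.))
```

```text
top 3759
scene 5431
2 [ 0.5275 -0.3398  0.3444] 0.06736520993721823
2 [ 0.5283 -0.3383 -0.9935] 0.5845740516510968
1 [ 0.5292 -0.339   0.3473] 0.030061186485767492
1 [ 0.5298 -0.3392 -0.9627] 0.28648107287607777
1 [ 0.5261 -0.3404  0.3536] 0.021026713023636998
1 [ 0.5258 -0.34   -1.4421] 0.2494488791649969
```

Emit:
carry_out(
  rows="0 -2 0 0;-0.5 -5 0 0;-0.5 -6 0 0;-0.5 -6 0 0;0 -4 0 0;0 -2 0 0;0 -1 0 0;0 0 0 0",
)

```text
t: 29.52
eef_pos: [0.5287, -0.3403, 0.2526]
tool_rot: [-0.0, -0.174, 0.985, 0.0]
contact_force: [-0.0, 0.7, -2.6]
gripper_width: 0.219
grasp_force: 78.5
```

Emit:
carry_out(
  rows="0 0 -4 0;0 0 -8 0;0 0 -12 0;0 0 -15 0;0 0 -15 0;0 0 -14 0;0 0 -10 0;0 0 -6 0;0 0 -3 0;0 0 0 0",
)

```text
t: 30.78
eef_pos: [0.5287, -0.3406, 0.1657]
tool_rot: [0.0, -0.174, 0.985, -0.0]
contact_force: [1.3, -0.4, -2.7]
gripper_width: 0.219
grasp_force: 78.5
```

Emit:
carry_out(
  rows="0 0 -3 0;0 0 -3 0;0 0 0 0;0 0 0 0;0 0 0 0",
)

```text
t: 31.4
eef_pos: [0.5287, -0.3405, 0.1597]
tool_rot: [0.0, -0.173, 0.985, -0.0]
contact_force: [-0.8, 0.1, -2.6]
gripper_width: 0.22
grasp_force: 78.5
```

Run:
```python
from nug import *
nug()
o=get_obs();c=snap("scene");T=snap("top")
np.set_printoptions(precision=4,suppress=True)
for n,k in(("scene",c),("top",T)):
  print(n,[(at_z(k,x["centre"],o["eef_pos"][2]+.019),round(x["confidence"],2)) for x in place_of(n,"scoop_grip")][:3])
W=snap("wrist");r=place_of("wrist","scoop_grip")
```

```text
t 31.4 tcp [ 528.7 -340.5  159.7] yaw 19.982395102569626 F [-0.8  0.1 -2.6]
scene blob 217 scoop-local mm [-19.1 -22. ]
scene net 0.62 [  2.8 -40.6]
scene net 0.48 [-42.6 -13.9]
scene net 0.47 [-20.9 -26.1]
top blob 47 scoop-local mm [10.4 31.5]
top blob 148 scoop-local mm [-28.8  15.9]
top net 0.64 [13.8 32.4]
top net 0.57 [-16.1  42.7]
top net 0.37 [-35.8  -6.4]
top net 0.36 [-45.2  22.1]
wrist blob 36 scoop-local mm [-37.8 -15.1]
wrist blob 1414 scoop-local mm [-24.3  28.2]
wrist blob 1678 scoop-local mm [-10.  -29.7]
wrist blob 851 scoop-local mm [ 9.9 32.3]
wrist net 0.89 [-20.2 -26.5]
wrist net 0.84 [-36.   22.6]
wrist net 0.75 [10.8 34.4]
wrist net 0.74 [  4.2 -32.9]
wrist net 0.7 [-19.5  30.7]
scene [(array([0.7623, 0.2893, 0.1787]), 0.96), (array([ 0.5238, -0.3478,  0.1787]), 0.6), (array([0.4279, 0.0067, 0.1787]), 0.59)]
top [(array([ 0.5289, -0.3339,  0.1787]), 0.83), (array([0.7248, 0.3484, 0.1787]), 0.69), (array([0.3654, 0.0541, 0.1787]), 0.61)]
```

```bash
python3 -c "
from station import *
print(hand_in())"
```

```text
the job is handed in; nothing more can be done
None
```

I handed the job in at about 31 s with the scoop held still and level about 2 cm above the mould rim, centred and lined up with it, with what the cameras show as all six nuggets inside; `hand_in()` gave no verdict.

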